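# Test a battery pack on a sprung tester plate

### The job

Two battery testers stand on the robotics bench, each with a sprung, tilted metal plate; one plate has a battery pack strapped to it, the other is empty. Test the strapped pack: press its plate down until it lies level so that it meets the contact pins, hold it there for one second, then let it spring back up and leave it. Do not press the empty tester's plate.

Things in the scene. Friction and masses are not known exactly. Their poses are not given: they have to be found in the camera images.
- tester_plate (a joint): Hinge of the plate (aluminium, 135 mm hinge to free edge; 130 wide, its free end a 60 mm wide tongue) that carries the blue battery pack, on a fixed base 160 x 150 mm. Value = plate angle above level in rad: about 0.5 (29 deg) at rest, sprung up against a stop; 0 = level, on a hard stop. Springs back up in about half a second when let go. Pressed at mid-strip it takes about 5 N to start, 8 N when level.
- tester_pad (a point): Top centre of the black rubber strip (36 mm deep, 56 wide) on that plate's raised tongue, which faces the robot within 30 deg; moves with the plate. x: along plate to hinge, y: along hinge, z: plate normal. Hinge axis 115 mm along +x, 6 along -z, 41 above the bench; point 47 mm high when level, about 101 at rest. Pack, strapped fast, starts 47 mm along +x, 22 higher.
- spare_plate (a joint): Hinge of the plate on the other, empty tester: same base and plate, no pack on it. Value = plate angle above level in rad: about 0.5 (29 deg) at rest, sprung up against a stop; 0 = level, on a hard stop. Springs back up in about half a second when let go. Not to be pressed.
- spare_pad (a point): Top centre of the rubber strip on the empty tester's plate; same sizes and axes as on the other tester.
There are look-alikes about, which are no part of the job. What is shaped like the part that bears spare_plate but green is not meant.

How it is judged:
On the way:
1. the plate with the battery pack is held level (within 10 degrees) for about a second (value of joint tester_plate below 0.175 rad), for 0.8 s.
At the end, for the whole second after the job is handed in: After being held level (within 10 degrees for 0.8 s), the plate with the pack has sprung back up (over 23 degrees), and the empty tester's plate is still up (over 23 degrees) (value of joint each of tester_plate, spare_plate above 0.4 rad); the robot touches nothing.
It fails at once if the empty tester's plate is pressed down (below 17 degrees) (value of joint spare_plate below 0.3 rad).
It also fails if it takes over 32 s, if anything falls off the work surface, if the arm or the gripper's body presses on something with over 40 N, if the wrist force passes 120 N, or if a joint passes its speed limit or range.

### The arm

A 6-joint arm with a two-finger parallel gripper is mounted at the origin on the work surface. World frame = base frame: x ahead of the robot, y to its left, z up, the work surface at z = 0. Lengths are in m, angles in rad, forces in N, time in s.
With the tool pointing down it reaches from about 0.375 to 0.975 m from the base axis. Payload 3.8 kg.
Tool frame: the origin (TCP) lies between the finger pads; the fingertips stand 25 mm ahead of it and the grasp point (between the pads) lies 6 mm ahead of it; z points along the fingers, x is the direction in which the jaws open and shut, and the axes are right-handed (so a half turn about z gives the same grasp; the last joint's range is limited). The gripper opens to 85 mm and grips with 20 to 120 N. Pads are 22 mm wide; open, the fingers measure 114 mm over their backs; the gripper's body (76 mm by 85 mm) begins 54 mm behind the grasp point. The pads swing forward as they close: fully open they stand 13 mm farther back than shut.
Start: joints at [1.285, 0.264, 1.604, -0, 1.274, -0.037], TCP at [0.166, 0.654, 0.256] pointing down, gripper open.
Joint ranges: [-2.63, 2.63], [-0.94, 2.18], [0.31, 2.57], [-1.31, 4.45], [0, 2.66], [-2.55, 2.55]. Speed limits (rad/s): [2.57, 2.57, 3.14, 3.14, 3.14, 3.14].

### API

Orientations are given as a unit quaternion [x, y, z, w].
In Python, from workcell import r gives the robot as it stands. Calls block until the motion is done:
- r.move_to(position, orientation): joint-space move of the TCP to a pose.
- r.movel(position, ori=None, max_speed=0.15, max_force=None): straight line of the TCP; ori=None keeps the orientation; max_speed is the mean speed in m/s. With max_force (N) it stops when the force on the tool has changed by that much, and returns True; else False.
- r.move_joints(angles): joint-space move.
- r.gripper_to(opening, newtons=None): opening from 0.0 (shut) to 1.0 (fully open); newtons is the grip in N (None keeps the last); returns when the fingers have stopped.
- r.dwell(seconds).
- r.solve_ik(position, orientation): joint angles nearest the present ones, or None.
- r.read_camera(name): name is "side" or "top" or "wrist"; returns the picture (384x512x3 uint8, red, green, blue); there is no depth.
- r.camera_params(name): a dict with "intrinsics" (3x3 intrinsics, pixels), "dist_coeffs" ([k1, k2, p1, p2, k3] as OpenCV has them; the pictures are not rectified), "T" (4x4, takes a point from camera to world coordinates). Camera axes: x right, y up, looking along -z (the intrinsics and any distortion apply to the point x, -y, -z); pixel columns grow to the right and rows downward; lengths in m; the calibration is good to about 2 mm. A picture is of the moment at which its call begins: read the wrist's pose just before it. camera_params takes no time and is no camera call; for the wrist camera it gives the pose at the moment of the call.
A pose or a line that the arm cannot do raises r.MotionError and nothing moves.
- r.job_done(): hands the job in, once; it reports no verdict.
Readings, each from a call of its own:
- r.current_time_s(): time.
- r.current_joint_pos(): joint angles.
- r.current_joint_vel(): joint speeds.
- r.current_joint_torque(): joint torques, N m.
- r.current_ee_pos(): TCP position.
- r.current_tcp_rot(): TCP orientation.
- r.current_force(): force on the tool from outside, world axes, zero at the start.
- r.current_ft_torque(): the same for the moment, N m.
- r.current_opening(): opening from 0.0 (shut) to 1.0 (fully open).
Only numpy, scipy, OpenCV 4.12 (cv2) and the standard library are available. Lean on these libraries where they do the work, as an engineer would, in place of code of your own. Each camera call takes 0.05 s, during which the arm holds its last target. There are 200 camera calls.

## Working session

There is one attempt and no reset: what is moved stays moved. The work goes in short steps, each a Python script; the robot and the scene stay as the last script left them, time stands still between calls to the robot, and variables do not carry over. Pictures are saved under pics/ and viewed, about 8 in all and at most 12, crops included, and the job is handed in when it is done.

```bash
mkdir -p pics; python3 - <<'E'
from workcell import r
import cv2
for n in("top","side"):
    im=r.read_camera(n); cv2.imwrite(f"pics/{n}0.png",im[:,:,::-1]); p=r.camera_params(n); print(n,p)
print(r.current_time_s(),r.current_tcp_rot())
E
```

```text
top {'intrinsics': array([[350.12894191,   0.        , 256.57054487],
       [  0.        , 350.12894191, 190.05274731],
       [  0.        ,   0.        ,   1.        ]]), 'dist_coeffs': array([-0.03719166,  0.        ,  0.        ,  0.        ,  0.        ]), 'T': array([[-0.02914638,  0.99706056, -0.07085716,  0.42752275],
       [-0.99948584, -0.03001804, -0.0112678 , -0.05801286],
       [-0.01336167,  0.07049231,  0.99742283,  0.97258361],
       [ 0.        ,  0.        ,  0.        ,  1.        ]])}
side {'intrinsics': array([[462.51496012,   0.        , 254.30220648],
       [  0.        , 462.51496012, 192.49722211],
       [  0.        ,   0.        ,   1.        ]]), 'dist_coeffs': array([-0.03257315,  0.        ,  0.        ,  0.        ,  0.        ]), 'T': array([[-0.9978137 ,  0.03760303, -0.0543492 ,  0.41670554],
       [-0.06346705, -0.77455669,  0.62931222,  0.72182603],
       [-0.01843249,  0.63138573,  0.77524983,  1.03725176],
       [ 0.        ,  0.        ,  0.        ,  1.        ]])}
0.1 [ 7.89384434e-01  6.13898281e-01 -8.56795275e-04  6.18588388e-04]
```

View pics/top0.png

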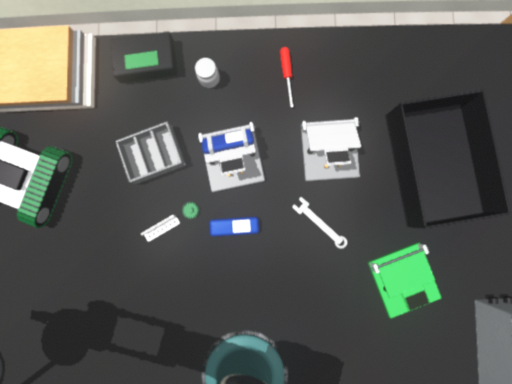

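View pics/side0.png

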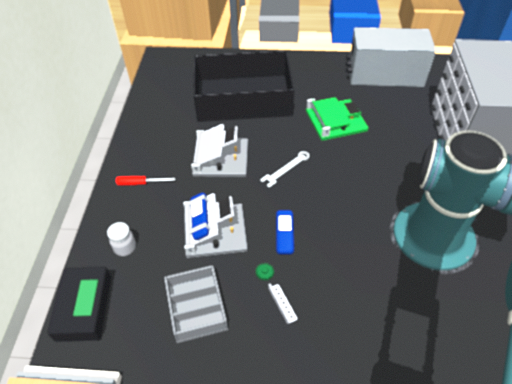

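Top view: the tester with the strapped blue pack is at (231,157), its black strip near (232,167). The things it could be taken for are the empty tester (331,150), the green look-alike (405,280) and a loose blue pack (235,226). I choose the one at (231,157) and check it in a close crop.

```bash
python3 - <<'E'
import cv2,numpy as np
a=cv2.imread("pics/top0.png")[115:205,190:270]; b=cv2.imread("pics/side0.png")[180:270,170:255]
f=lambda i:cv2.resize(i,(400,540) if 0 else (i.shape[1]*5-0, i.shape[0]*5),interpolation=cv2.INTER_CUBIC)
cv2.imwrite("pics/crop0.png",np.hstack([f(a)[:450],f(b)[:450]])[:,:800])
E
```

```text
(no output)
```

View pics/crop0.png

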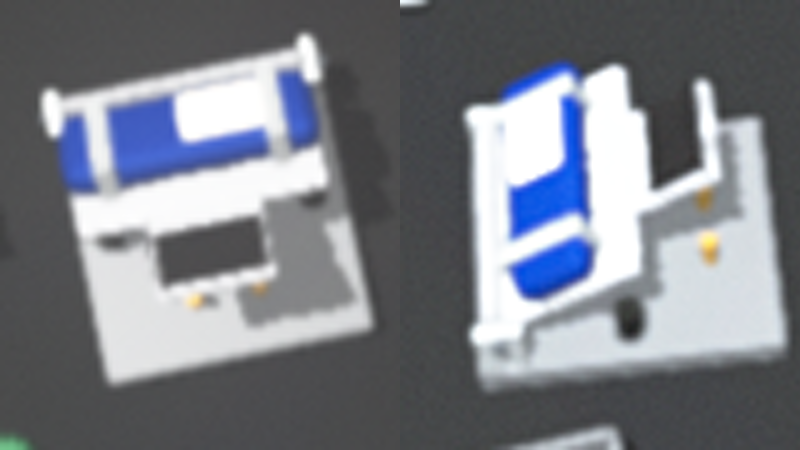

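```bash
cat > h.py <<'E'
import numpy as np,cv2
from workcell import r
def ray(n,px,p=None):
    p=p or r.camera_params(n)
    u=cv2.undistortPoints(np.array([[px]],float),p["intrinsics"],p["dist_coeffs"])[0,0]
    T=p["T"]; return T[:3,3],T[:3,:3]@np.array([u[0],-u[1],-1])
def atz(n,px,z,p=None):
    o,d=ray(n,px,p); return o+d*(z-o[2])/d[2]
def tri(a,b):
    (o1,d1),(o2,d2)=a,b
    s=np.linalg.lstsq(np.c_[d1,-d2],o2-o1,rcond=None)[0]
    return o1+d1*s[0],o2+d2*s[1]
E
python3 - <<'E'
from h import *
print("top",atz("top",(232.4,164.8),.101),"side",atz("side",(224.7,208.7),.101))
print(tri(ray("top",(232.4,164.8)),ray("side",(224.7,208.7))))
L=atz("top",(199.8,137.2),.045);R=atz("top",(251.8,126.4),.045)
v=R-L;print(L,R,np.linalg.norm(v),(L+R)/2)
y=-v/np.linalg.norm(v);x=np.array([-y[1]*-1*1,0,0]) # placeholder
x=np.array([y[1],-y[0],0]);print("x",x,np.degrees(np.arctan2(x[1],x[0])))
h=(L+R)/2; s=.5;print("pad pred from hinge",h[:2]-x[:2]*(.115*np.cos(s)+.006*np.sin(s)), "level", h[:2]-x[:2]*.115)
for c in [(158,235),(265,215),(272,268),(163,287)]:
    print(atz("top",(189.6+c[0]/5,114.6+c[1]/5),.101))
# base front corners z~.02
print(atz("top",(190+108/5,115+383/5),.01),atz("top",(190+372/5,115+328/5),.01))
E
```

```text
top [0.55482877 0.01066962 0.101     ] side [0.55417608 0.01850097 0.101     ]
(array([0.5561948, 0.0114066, 0.0916477]), array([0.55556285, 0.01140602, 0.09155535]))
[0.6407919  0.10128118 0.045     ] [ 0.66567628 -0.03969617  0.045     ] 0.14315671980824898 [0.65323409 0.0307925  0.045     ]
x [0.98477635 0.17382615 0.        ] 10.0103546042404
pad pred from hinge [0.55101573 0.0127496 ] level [0.53998481 0.0108025 ]
[0.56382938 0.03867301 0.101     ]
[ 0.57226945 -0.01543475  0.101     ]
[ 0.54532048 -0.01824665  0.101     ]
[0.53743022 0.03672585 0.101     ]
[0.49536072 0.07714607 0.01      ] [ 0.52140641 -0.06950973  0.01      ]
```

The crop shows the blue pack strapped under two white straps, with the black strip on the tongue at about (232.4,164.8). Top and side agree to about 1 cm, and the hinge-based prediction matches the pad to 4 mm, with a yaw of about 10°. Next I close the gripper, move above the pad and look from near.

```bash
python3 - <<'E'
from h import *
a=np.radians(100); q=[np.cos(a/2),np.sin(a/2),0,0]
r.gripper_to(0.0)
r.move_to([.535,.010,.21],q)
p=r.camera_params("wrist"); im=r.read_camera("wrist")
print(r.current_time_s(),r.current_ee_pos(),r.current_force(),p["intrinsics"],p["dist_coeffs"],p["T"])
cv2.imwrite("pics/w1.png",im[:,:,::-1])
import pickle; pickle.dump(p,open("w1.pkl","wb"))
s=r.read_camera("side")[80:300,130:330]
cv2.imwrite("pics/s1.png",cv2.resize(s[:,:,::-1],None,fx=2.7,fy=2.7,interpolation=cv2.INTER_CUBIC))
for x in [(.554,.012,.101)]:
    c=np.linalg.inv(p["T"])@[*x,1]; print(cv2.projectPoints(np.array([[c[0],-c[1],-c[2]]]),np.zeros(3),np.zeros(3),p["intrinsics"],p["dist_coeffs"])[0])
E
```

```text
3.5417 [0.53515085 0.01067771 0.21008467] [-0.10965903  0.1136979   0.32489532] [[326.00722413   0.         256.67849631]
 [  0.         326.00722413 188.83279372]
 [  0.           0.           1.        ]] [-0.0166088  0.         0.         0.         0.       ] [[-0.17292905 -0.94018938 -0.29349527  0.46146702]
 [ 0.98493335 -0.16466272 -0.05284393 -0.00363082]
 [ 0.00135557 -0.29821153  0.95449885  0.32750826]
 [ 0.          0.          0.          1.        ]]
[[[255.45924244 218.23386632]]]
```

View pics/w1.png

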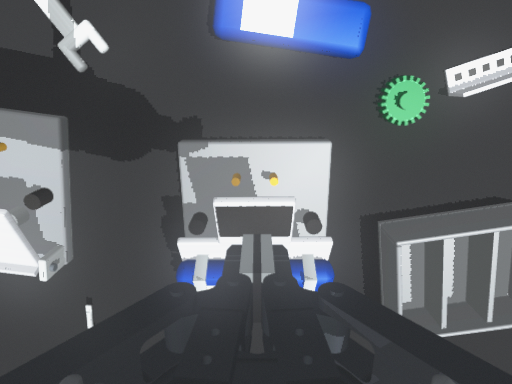

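View pics/s1.png

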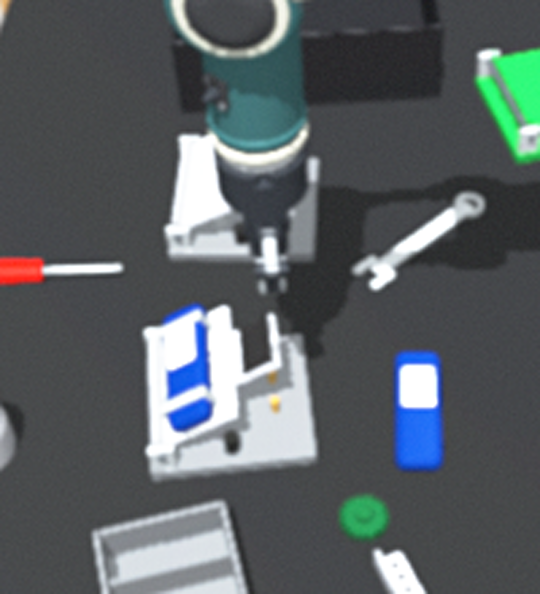

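Wrist view: the strip spans columns 216–293 and rows 203–240, with its centre at about (254.5,221). I predicted (255.5,218), and it is square to the tool, so the estimate holds within about 3 mm. The gripper is over the right tester. Next I touch down under a force guard.

```bash
python3 - <<'E'
from h import *
r.movel([.552,.0125,.16],max_speed=.1)
hit=r.movel([.552,.0125,.10],max_speed=.03,max_force=2.5)
print(hit,r.current_time_s(),r.current_ee_pos(),r.current_force())
E
```

```text
True 5.325 [0.55192278 0.01247707 0.13147001] [ 1.98233671 -0.16724711  4.69924602]
```

Contact is at a tip height of 0.1065 m. I expected about 0.107 m at the robot-side finger edge, so it matches. Next I press along the plate's arc.

```bash
python3 - <<'E'
from h import *
print(r.movel([.548,.0117,.105],max_speed=.05,max_force=25),r.current_ee_pos()[2],r.current_force())
print(r.movel([.541,.0105,.075],max_speed=.04,max_force=20),r.current_ee_pos(),r.current_force(),r.current_time_s())
s=r.read_camera("side")[160:280,150:290]
r.dwell(1.3)
print(r.current_ee_pos(),r.current_force(),r.current_time_s())
cv2.imwrite("pics/s2.png",cv2.resize(s[:,:,::-1],None,fx=4,fy=4,interpolation=cv2.INTER_CUBIC))
E
```

```text
False 0.10552136269163409 [-2.94888308 -0.47509879  6.98854892]
False [0.54239863 0.01051009 0.07640433] [ 0.30469256 -0.20642696  7.43251645] 6.925
[0.54239284 0.01050385 0.07645421] [0.05057396 0.35603936 6.67175911] 8.275
```

View pics/s2.png

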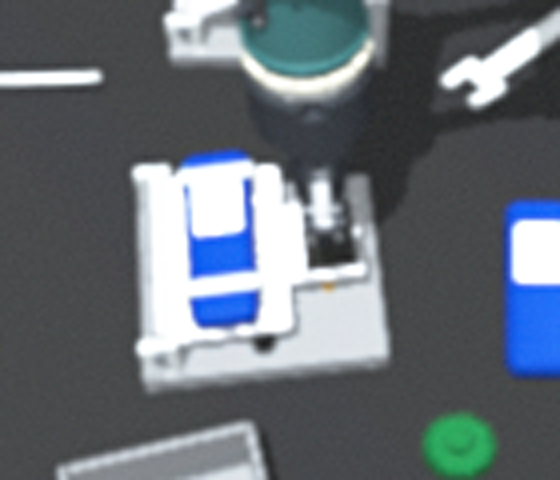

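The side crop shows the plate nearly level with the finger on the strip at about (325,240). It is still about 4 mm above the hard stop, so I press the rest gently, hold again, then release along the arc.

```bash
python3 - <<'E'
from h import *
print(r.movel([.541,.0105,.068],max_speed=.02,max_force=12),r.current_ee_pos(),r.current_force())
r.dwell(1.2); print(r.current_ee_pos(),r.current_force(),r.current_time_s())
r.movel([.548,.0117,.105],max_speed=.06)
r.movel([.552,.0125,.14],max_speed=.06)
r.movel([.545,.011,.24],max_speed=.15)
r.dwell(.5)
print(r.current_ee_pos(),r.current_force(),r.current_time_s())
s=r.read_camera("side")[80:280,150:330]
cv2.imwrite("pics/s3.png",cv2.resize(s[:,:,::-1],None,fx=2.9,fy=2.9,interpolation=cv2.INTER_CUBIC))
E
```

```text
True [0.54216548 0.01046026 0.07213895] [-2.99050503  0.53881482  7.07722858]
[0.54210359 0.01046041 0.07203868] [-2.00653199 -0.26988429  7.60427457] 9.8083
[0.54494131 0.01100283 0.23975479] [ 0.39397849 -0.02504335  0.01100471] 12.5833
```

View pics/s3.png

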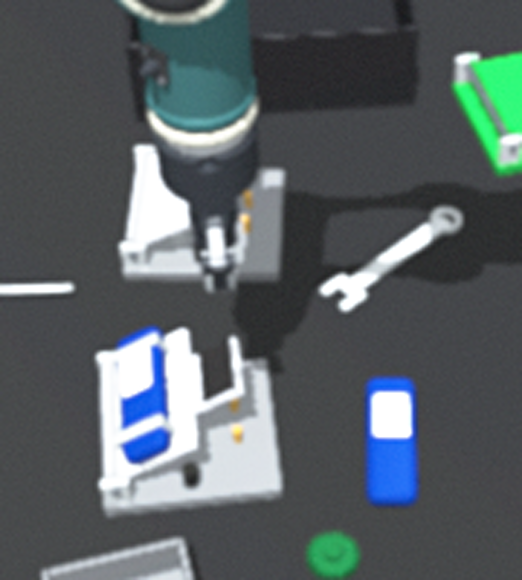

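The pack's plate is back up (strip at about (220,365) in the crop), the empty tester's plate is still up, and the arm is clear with no force on the tool. I hand in.

```bash
python3 -c "
from workcell import r
r.job_done()"
```

```text
the job is handed in; nothing more can be done
```

I tested the strapped pack and handed the job in at about 12.6 s of the 32 s allowed; the hand-in gave no verdict.

- **Press:** With the gripper shut, I pressed the rubber strip down. I held the plate first with the fingertip at about 51 mm (roughly 2° above level) for 1.3 s. I then pressed on to about 47 mm, which is level, and held that for 1.2 s at about 7.6 N.
- **Release:** I let the plate up along its arc and lifted the arm clear.
- **Last checks:** The final side picture shows the pack's plate sprung back up and the empty tester's plate still raised. The tool force was about 0.4 N, with the TCP at 0.24 m, so nothing was touching.
- **Disagreements:** The side camera's strip position was about 8 mm off the top camera's, sideways. Triangulating the two put the strip at 92 mm high, against the 101 mm given. The wrist view and the height at first contact supported the top camera's position and the given height, so I used those.

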